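# Lock the sight-dome ring of an air-line lubricator and set its needle screw

### The job

The air-line lubricator on the bench stand (the unit with the small clear dome on top) has just been serviced: turn the black ring around the foot of its dome clockwise as far as it goes, so that its tooth stands at the locked mark. Then screw the small brass thumb knob on top of the dome in, clockwise, until it seats, back it off a quarter turn, and finish with the gripper still holding the knob there, so that I can nip up its lock nut. Leave the regulator's big knob next to it as it is set, and don't shift the other things on the bench.

Things in the scene. Friction and masses are not known exactly. Their poses are not given: they have to be found in the camera images.
- stand: grey bench stand, bolted down; base plate 150 (x) x 320 (y) x 10 mm. Origin: centre of its underside, on the bench; z up, front to -x. It carries two aluminium bodies, each 72 (x) x 76 (y) mm, 128 to 174 mm above the bench, clear bowls below: filter-regulator with front gauge at y = +55 mm, lubricator at y = -55 mm (axis at x = 0). Its place varies, and its yaw by up to 0.5 rad.
- lock_ring (a joint): black ring's turn about the lubricator's vertical axis, rad: 0 = locked, tooth at the locked mark, against a stop; grows counter-clockwise seen from above, to a stop at 1.15 (unlocked). Turn it clockwise to lock. Starts between 0.6 and 1.1, is stiff (about 0.12 N m), stays where it is left, does not rise or sink.
- ring_top (a point): centre of the ring's top face, on the lubricator's axis. Round knurled black collar, 56 mm across, 16 mm high, its top 19 mm above the body's flat top face, which is wider. Above it on the axis: dome (36 mm across), then knob, whose top is 53 mm above this point and so fits between the fingers. With the TCP 2 mm above this point the fingertips clear the body's top by 2 mm.
- ring_tooth (a point): outer end of the ring's single tooth, 33.5 mm from the axis (5.5 mm proud, 7 mm wide). It points to the stand's -x (front) when locked, otherwise turned counter-clockwise from there by the joint value. Keep the fingers off it.
- locked_mark (a point): locked mark: short dark radial bar on the top face of the lubricator's body, on its front (-x) side, 33.5 mm from the axis. A small dot to the right of it (seen from the robot) marks the unlocked end.
- needle_knob (a joint): thumb knob's turn about the same axis, rad: 0 = screwed in, seated on a firm stop; grows counter-clockwise seen from above as it is backed off (up to 9.4); a quarter turn is 1.57. Starts between 1.9 and 3.0. Turns with about 0.05 N m, stays where it is left, does not rise or sink.
- knob_top (a point): centre of the thumb knob's top face, on the lubricator's axis, 246 mm above the bench. Round knurled brass, 22 mm across, 22 mm high; under it a lock nut (16 mm across, 4 mm high), then the dome's top, 27 mm below this point. With the TCP at this point the fingertips grip most of the knob's height and clear the dome.
- knob_pointer (a point): outer end of the dark ridge on the knob's top, 11 mm from the axis; toward the stand's -x (front) when seated, turned counter-clockwise from there by the knob's joint value.
- regulator_rim (a point): point on the upper rim of the regulator's big ribbed black knob, 46 mm across, top 233 mm above the bench, axis 110 mm from the lubricator's on the stand's +y side. It can turn: leave it alone.
- spanner: steel spanner 150 mm long lying on the bench in front of the stand; leave it.
- oil_bottle: small white oil bottle, 42 mm across, 110 mm high, standing in front of the stand; leave it.
- tape_roll: roll of masking tape, 100 mm across, 36 mm high, lying flat; leave it.
- mug: white mug, 84 mm across, 92 mm high; leave it.
- staple_gun: green air staple gun, about 260 x 130 mm, lying on its side, 50 mm high; leave it.
- spray_can: spray can, 65 mm across, 183 mm high, standing; leave it.
- staple_box: cardboard box of staples, 110 x 65 x 45 mm; leave it.
- screwdriver: screwdriver 200 mm long, lying on the bench behind the stand; leave it.

How it is judged:
On the way, in this order (a step that is already met when the one before it is completed fails the run):
1. the lock ring is turned to its locked mark (value of joint lock_ring below 0.1 rad), for 0.2 s.
2. with the ring locked, the thumb knob is screwed in until it seats (value of joint needle_knob below 0.06 rad and value of joint lock_ring below 0.1 rad), for 0.2 s.
At the end, for the whole second after the job is handed in: The lock ring is at its locked mark (within 0.1 rad); after having been seated, the thumb knob stands still a quarter turn (1.57 rad, give or take 0.22) back from its seat, and the fingers are holding it (at least 2 N) (value of joint lock_ring below 0.1 rad and value of joint needle_knob between 1.35 and 1.79 rad and velocity of joint needle_knob between -0.05 and 0.05 rad/s and contact force between the fingers and needle_knob above 2 N); the arm keeps its last pose, push and grip.
It fails at once if the regulator's knob is turned (its rim moves more than 6 mm) (distance of regulator_rim from where it was at the start of the episode above 0.006 m).
It fails at once if another thing on the bench is shifted by more than 20 mm (distance of any of spanner, oil_bottle, tape_roll, mug, staple_gun, spray_can, staple_box, screwdriver from where it was at the start of the episode above 0.02 m).
It also fails if it takes over 69 s, if anything falls off the work surface, if the arm or the gripper's body presses on something with over 40 N, if the wrist force passes 120 N, or if a joint passes its speed limit or range.

### The arm

A 6-joint arm with a two-finger parallel gripper is mounted at the origin on the work surface. World frame = base frame: x ahead of the robot, y to its left, z up, the work surface at z = 0. Lengths are in m, angles in rad, forces in N, time in s.
With the tool pointing down it reaches from about 0.3 to 0.875 m from the base axis. Payload 6.4 kg.
Tool frame: the origin (TCP) lies between the finger pads, 19 mm behind the fingertips; this is the grasp point; z points along the fingers, y is the line along which they close (so a half turn about z gives the same grasp; the last joint's range is limited). The gripper opens to 85 mm and grips with 20 to 120 N. Pads are 22 mm wide; open, the fingers measure 114 mm over their backs; the gripper's body (76 mm by 85 mm) begins 54 mm behind the grasp point. The pads swing forward as they close: fully open they stand 13 mm farther back than shut.
Start: joints at [-1.309, 0.181, 1.607, -0, 1.354, -0.206], TCP at [0.259, -0.513, 0.25] pointing down, gripper open.
Joint ranges: [-2.99, 2.99], [-0.89, 2.07], [0.3, 2.58], [-1.14, 4.28], [0, 2.63], [-3.12, 3.12]. Speed limits (rad/s): [2.57, 2.57, 3.01, 3.14, 3.14, 3.14].

### API

Orientations are given as a unit quaternion [x, y, z, w].
In Python, from workcell import * gives the robot as it stands. Calls block until the motion is done:
- goto(position, orientation): joint-space move of the TCP to a pose.
- line_to(position, speed=0.15, rot=None): straight line of the TCP; rot=None keeps the orientation; speed is the mean speed in m/s.
- goto_joints(angles): joint-space move.
- let_go() and close(grip_force=None): open the fingers fully, or close them until they stop; grip_force is the grip in N (None keeps the last).
- wait(seconds).
- solve_ik(position, orientation): joint angles nearest the present ones, or None.
- get_image(name): name is "scene" or "top" or "wrist"; returns a dict with "img" (384x512x3 uint8, blue, green, red), "range_z" (384x512 float32, m along the optical axis (not along the pixel's ray), 0 where there is no reading), "intrinsics" (3x3 intrinsics, pixels), "rvec" (rotation vector, rad) and "tvec" (3), from world to camera coordinates, as OpenCV has them. Camera axes: x right, y down, z forward; pixel columns grow to the right and rows downward; lengths in m; the calibration is good to about 2 mm. A picture is of the moment at which its call begins.
A pose or a line that the arm cannot do raises MotionError and nothing moves.
- job_done(): hands the job in; it is judged then, once.
Readings, each from a call of its own:
- read_time(): time.
- read_joint_pos(): joint angles.
- read_qd(): joint speeds.
- read_joint_torque(): joint torques, N m.
- read_tool_pos(): TCP position.
- read_eef_rot(): TCP orientation.
- read_ft_force(): force on the tool from outside, world axes, zero at the start.
- read_torque(): the same for the moment, N m.
- read_finger_gap(): finger opening in m.
- read_gripper_force(): force on a finger pad.
Only numpy, scipy, OpenCV 4.12 (cv2) and the standard library are available. Lean on these libraries where they do the work, as an engineer would, in place of code of your own. Each camera call takes 0.05 s, during which the arm holds its last target. There are 200 camera calls.

## Working session

There is one attempt and no reset: what is moved stays moved. The work goes in short steps, each a Python script; the robot and the scene stay as the last script left them, time stands still between calls to the robot, and variables do not carry over. Pictures are saved under pics/ and viewed, at most 10 in all, crops included, and the job is handed in when it is done.

```bash
mkdir -p pics; ls
python3 - <<'E'
from workcell import *
import cv2,numpy as np
a=[get_image(n) for n in("scene","top")]
cv2.imwrite('pics/a.png',cv2.resize(np.vstack([x['img'] for x in a]),None,fx=.78,fy=.78))
cv2.imwrite('pics/top.png',cv2.resize(a[1]['img'],(800,600),interpolation=cv2.INTER_CUBIC))
cv2.imwrite('pics/scene.png',cv2.resize(a[0]['img'],(800,600),interpolation=cv2.INTER_CUBIC))
import pickle;pickle.dump(a,open('a.pkl','wb'))
for x in a: print(x['intrinsics'],x['rvec'],x['tvec'], -cv2.Rodrigues(x['rvec'])[0].T@np.ravel(x['tvec']))
print(read_time(),read_eef_rot())
E
```

```text
pics
[[447.82477353   0.         248.49462849]
 [  0.         447.82477353 189.42945951]
 [  0.           0.           1.        ]] [ 1.60657833  2.14748603 -0.70786771] [ 0.18427273 -0.32632335  1.96195638] [1.41215883 0.23771226 1.39248574]
[[396.80770488   0.         257.56996884]
 [  0.         396.80770488 190.12911361]
 [  0.           0.           1.        ]] [ 2.15415262 -2.15990066  0.07720333] [0.01549575 0.54203212 1.26329419] [ 0.41386297 -0.02180785  1.31079861]
0.1 [ 9.72766828e-01  2.31784517e-01 -1.16733021e-05 -7.97013753e-04]
```

View pics/top.png

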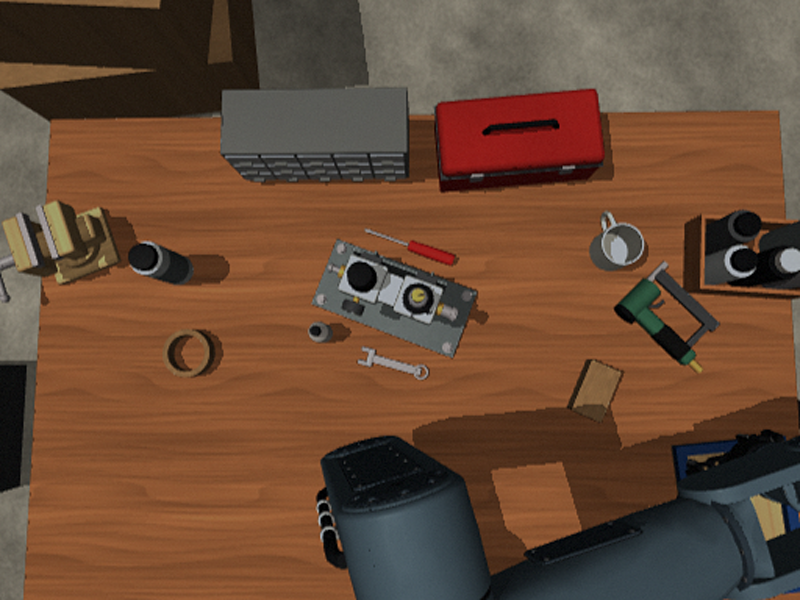

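View pics/scene.png

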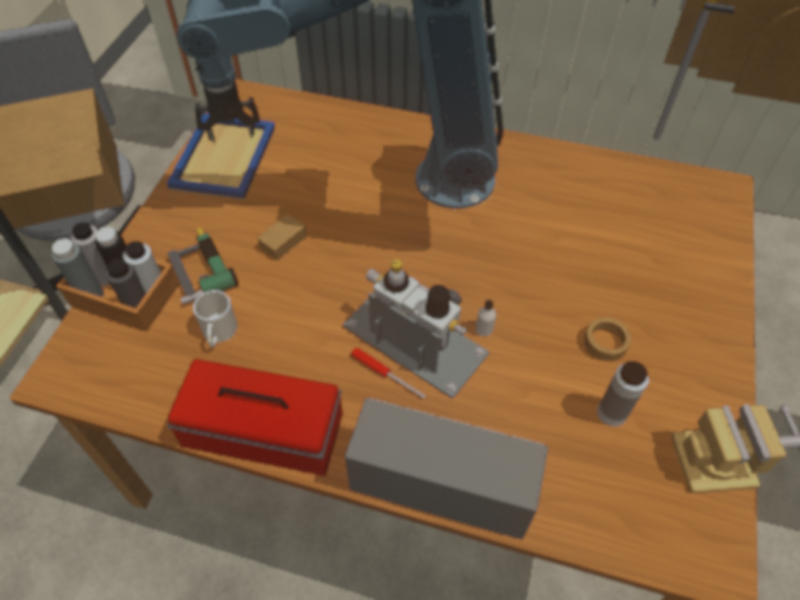

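The top view shows the brass knob at about (415,294) and the regulator knob at (361,277). In the scene view they are at (396,267) and (438,293), both in 800x600 pixels. I'll triangulate these roughly, then take close wrist views.

```bash
cat > h.py <<'E'
from workcell import *
import cv2,numpy as np,pickle
from scipy.spatial.transform import Rotation as R
def tri(views,pix):
    """least-squares point from several pictures' pixels (512x384)"""
    A=[];b=[]
    for v,p in zip(views,pix):
        Rm=cv2.Rodrigues(v['rvec'])[0];t=np.ravel(v['tvec']);c=-Rm.T@t
        d=Rm.T@np.linalg.inv(v['intrinsics'])@[p[0],p[1],1];d/=np.linalg.norm(d)
        P=np.eye(3)-np.outer(d,d);A.append(P);b.append(P@c)
    x=np.linalg.lstsq(np.vstack(A),np.hstack(b),rcond=None)[0]
    return x,[np.ravel(cv2.projectPoints(x,v['rvec'],np.ravel(v['tvec']),v['intrinsics'],None)[0])-p for v,p in zip(views,pix)]
def onplane(v,p,z):
    Rm=cv2.Rodrigues(v['rvec'])[0];c=-Rm.T@np.ravel(v['tvec'])
    d=Rm.T@np.linalg.inv(v['intrinsics'])@[p[0],p[1],1]
    return c+d*(z-c[2])/d[2]
def down(yaw):
    """tool z down, tool y (closing line) at angle yaw from world x"""
    y=np.array([np.cos(yaw),np.sin(yaw),0]);z=np.array([0,0,-1.])
    return R.from_matrix(np.c_[np.cross(y,z),y,z]).as_quat()
E
python3 - <<'E'
from h import *
s,t=pickle.load(open('a.pkl','rb'))
f=lambda *p:np.array(p)*.64
k=tri([s,t],[f(396,267),f(415,294)]); g=tri([s,t],[f(438,289),f(361,277)])
print(k,g)
d=g[0]-k[0]; print('yaw',np.arctan2(-d[0],d[1]))
m=R.from_quat(read_eef_rot()).as_matrix();print(m)
w=get_image('wrist');Rm=cv2.Rodrigues(w['rvec'])[0];c=-Rm.T@np.ravel(w['tvec'])
print('cam in tool',m.T@(c-read_tool_pos()),'axes',m.T@Rm.T,w['intrinsics'])
for yaw in np.arange(-3.14,3.2,.3):
    q=solve_ik(k[0]*[1,1,0]+[0,0,.2],down(yaw)); print(round(yaw,2),None if q is None else np.round(q,2))
E
```

```text
(array([ 0.52686352, -0.0152633 ,  0.23669263]), [array([0.50019379, 0.01646385]), array([ 0.58591246, -0.15632864])]) (array([0.55697958, 0.08149278, 0.23412258]), [array([-0.15860801,  0.00233428]), array([-0.18055907,  0.04648377])])
yaw -0.3017526269295898
[[ 8.92551875e-01  4.50944560e-01 -3.92181697e-04]
 [ 4.50944597e-01 -8.92550605e-01  1.54520570e-03]
 [ 3.46760093e-04 -1.55602846e-03 -9.99998729e-01]]
cam in tool [ 0.06942834 -0.00113252 -0.12418531] axes [[ 3.55807150e-04 -9.62151427e-01 -2.72515147e-01]
 [ 9.99999897e-01  2.65112517e-04  3.69626160e-04]
 [-2.83389161e-04 -2.72515250e-01  9.62151422e-01]] [[281.35891866   0.         255.24542632]
 [  0.         281.35891866 195.34419303]
 [  0.           0.           1.        ]]
-3.14 [-0.25  0.13  1.78 -0.    1.24  2.89]
-2.84 [-0.25  0.13  1.78 -0.    1.24  2.59]
-2.54 [-0.25  0.13  1.78 -0.    1.24  2.29]
-2.24 [-0.25  0.13  1.78 -0.    1.24  1.99]
-1.94 [-0.25  0.13  1.78 -0.    1.24  1.69]
-1.64 [-0.25  0.13  1.78 -0.    1.24  1.39]
-1.34 [-0.25  0.13  1.78 -0.    1.24  1.09]
-1.04 [-0.25  0.13  1.78 -0.    1.24  0.79]
-0.74 [-0.25  0.13  1.78 -0.    1.24  0.49]
-0.44 [-0.25  0.13  1.78 -0.    1.24  0.19]
-0.14 [-0.25  0.13  1.78 -0.    1.24 -0.11]
0.16 [-0.25  0.13  1.78 -0.    1.24 -0.41]
0.46 [-0.25  0.13  1.78 -0.    1.24 -0.71]
0.76 [-0.25  0.13  1.78 -0.    1.24 -1.01]
1.06 [-0.25  0.13  1.78 -0.    1.24 -1.31]
1.36 [-0.25  0.13  1.78 -0.    1.24 -1.61]
1.66 [-0.25  0.13  1.78 -0.    1.24 -1.91]
1.96 [-0.25  0.13  1.78 -0.    1.24 -2.21]
2.26 [-0.25  0.13  1.78 -0.    1.24 -2.51]
2.56 [-0.25  0.13  1.78 -0.    1.24 -2.81]
2.86 [-0.25  0.13  1.78 -0.    1.24 -3.11]
3.16 [-0.25  0.13  1.78 -0.    1.24  2.87]
```

Run:
```python
from h import *
k=np.array([.527,-.015,0]);yaw=1.27
s=np.array([np.cos(yaw),np.sin(yaw),0])
vs=[]
goto(k-.035*s+[0,0,.40],down(yaw))
for o in(-.035,.035):
    line_to(k+o*s+[0,0,.33],speed=.12); wait(.4); vs.append(get_image('wrist'))
pickle.dump(vs,open('w.pkl','wb'))
cv2.imwrite('pics/w.png',cv2.resize(np.vstack([v['img'][60:340] for v in vs]),None,fx=1.07,fy=1.07))
for i,v in enumerate(vs): cv2.imwrite(f'pics/w{i}.png',cv2.resize(v['img'],(800,600),interpolation=cv2.INTER_CUBIC))
print(read_time())
```

```text
4.5083
```

View pics/w0.png

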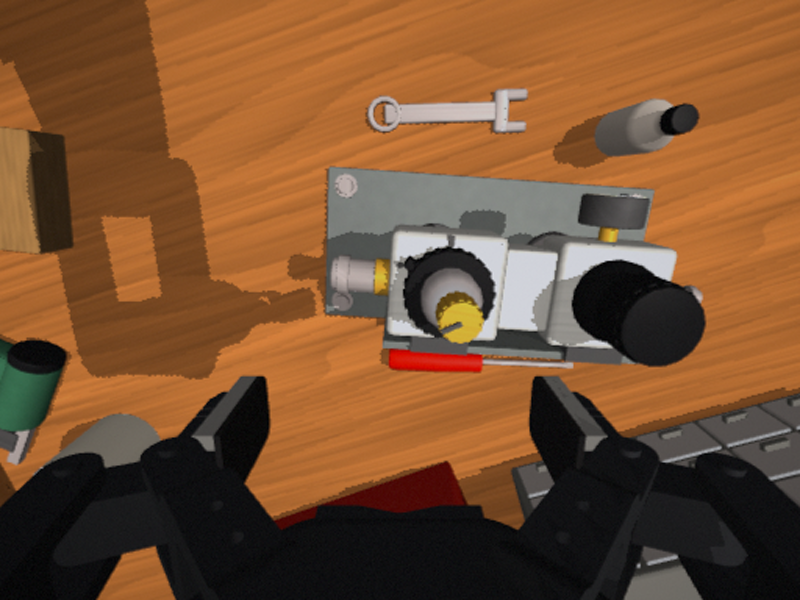

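View pics/w1.png

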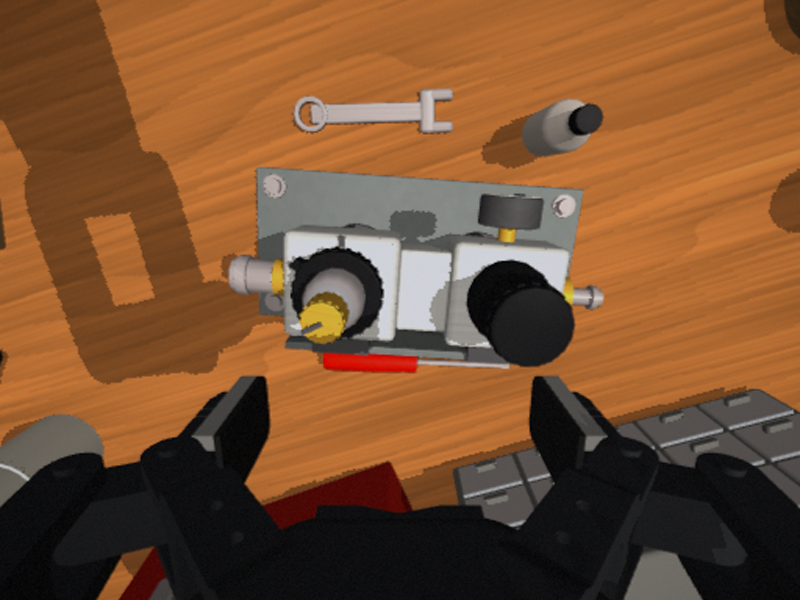

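The wrist views show the dome axis, the ring, and the tooth at the ring's upper left in both. The mark is at (451,241) in w0 and (341,241) in w1, and the knob top at (462,322) and (323,323). Next I'll enlarge crops to read these more closely.

Run:
```python
from h import *
vs=pickle.load(open('w.pkl','rb'))
a=cv2.resize(vs[0]['img'][135:235,240:330],None,fx=4.4,fy=4.4,interpolation=cv2.INTER_CUBIC)
b=cv2.resize(vs[1]['img'][135:235,170:260],None,fx=4.4,fy=4.4,interpolation=cv2.INTER_CUBIC)
cv2.imwrite('pics/c.png',np.hstack([a,b]))
```

```text
(no output)
```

View pics/c.png

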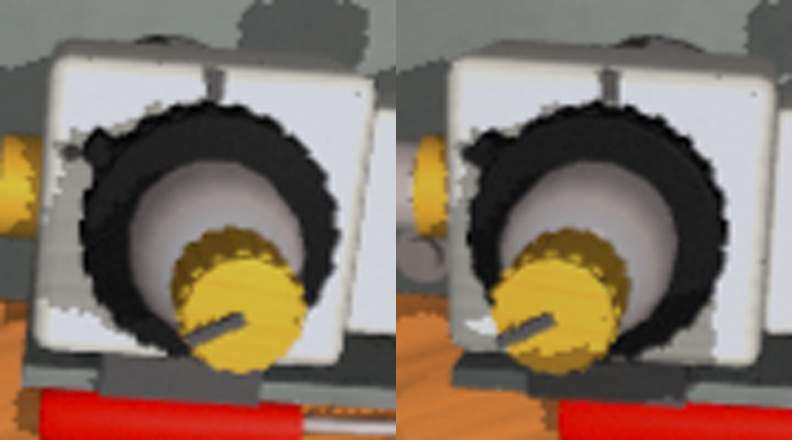

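In crop pixels, left and right halves: knob-top centre (241,316) and (160,316), pointer end (189,343) and (105,343), mark (215,84) and (212,85), tooth end about (90,147) and (82,151).

Run:
```python
from h import *
vs=pickle.load(open('w.pkl','rb'))
f=lambda a,b:[np.array([240,135])+(np.array(a)+.5)/4.4-.5,np.array([170,135])+(np.array(b)+.5)/4.4-.5]
P={'knob':f((241,316),(160,316)),'ptr':f((189,343),(105,343)),'mark':f((215,84),(212,85)),'tooth':f((90,147),(82,151)),
 'ring':f((210,230),(201,230)),'reg':[np.array([662,320])*.64,np.array([531,327])*.64]}
X={}
for n,p in P.items(): X[n],r=tri(vs,p);print(n,X[n].round(4),np.round(r,1).tolist())
K=X['knob']
for n,z in(('ptr',.246),('mark',.174),('tooth',.186)):
  for i in(0,1):
    q=onplane(vs[i],P[n][i],z);d=q-K;print(n,q.round(4),'r',np.hypot(*d[:2]).round(4),'ang',np.arctan2(d[1],d[0]).round(3))
for i in (0,1):print('knob at z',onplane(vs[i],P['knob'][i],.246), 'reg',onplane(vs[i],P['reg'][i],.233))
# depth cloud: body-top edges for yaw
for v in vs:
    u,w=np.meshgrid(np.arange(512),np.arange(384));Z=v['range_z']
    pc=np.linalg.inv(v['intrinsics'])@np.c_[u.ravel(),w.ravel(),np.ones(u.size)].T*Z.ravel()
    W=(cv2.Rodrigues(v['rvec'])[0].T@(pc-np.ravel(v['tvec'])[:,None])).T
    m=(Z.ravel()>0)&(np.hypot(*(W-K)[:,:2].T)<.2)
    for lo,hi,c,rr in((.238,.254,K,.02),(.225,.24,X['reg'],.035),(.003,.016,K,.2)):
        s=W[m&(W[:,2]>lo)&(W[:,2]<hi)&(np.hypot(*(W-c)[:,:2].T)<rr)]
        (cx,cy),wh,an=cv2.minAreaRect(s[:,:2].astype(np.float32)) if len(s)>5 else((0,0),0,0)
        print(lo,len(s),'rect',round(cx,4),round(cy,4),np.round(wh,4),round(an,1),'z',np.median(s[:,2]).round(4),'circ',cv2.minEnclosingCircle(s[:,:2].astype(np.float32)))
```

```text
knob [ 0.5255 -0.0178  0.2437] [[-0.0, -0.1], [-0.0, 0.1]]
ptr [ 0.5266 -0.0281  0.2466] [[-0.0, -0.1], [-0.0, 0.1]]
mark [ 0.4949 -0.0064  0.1766] [[-0.0, 0.0], [-0.0, -0.0]]
tooth [ 0.4991 -0.0371  0.1849] [[0.0, 0.4], [-0.0, -0.4]]
ring [ 0.5231 -0.0169  0.1907] [[0.0, -0.1], [0.0, 0.1]]
reg [0.5612 0.0846 0.2338] [[0.2, 2.2], [-0.2, -2.2]]
ptr [ 0.5269 -0.0281  0.246 ] r 0.0104 ang -1.432
ptr [ 0.5266 -0.0283  0.246 ] r 0.0105 ang -1.458
mark [ 0.4953 -0.0062  0.174 ] r 0.0323 ang 2.772
mark [ 0.4952 -0.0068  0.174 ] r 0.0322 ang 2.793
tooth [ 0.4986 -0.0369  0.186 ] r 0.0329 ang -2.523
tooth [ 0.4994 -0.0369  0.186 ] r 0.0323 ang -2.511
knob at z [ 0.52473945 -0.01795652  0.246     ] reg [0.55963202 0.0850937  0.233     ]
knob at z [ 0.5247843  -0.01718562  0.246     ] reg [0.56339529 0.08446777 0.233     ]
0.238 684 rect 0.5242 -0.0174 [0.023 0.022] 79.9 z 0.2464 circ ((0.5246244668960571, -0.01743854209780693), 0.011850751005113125)
0.225 2496 rect 0.5634 0.0841 [0.0466 0.0462] 0.3 z 0.2332 circ ((0.5638168454170227, 0.08439107984304428), 0.023809781298041344)
0.003 9038 rect 0.5299 -0.0034 [0.3668 0.3714] 44.4 z 0.0103 circ ((0.5233325362205505, -0.008148761466145515), 0.19630983471870422)
0.238 689 rect 0.5246 -0.0171 [0.0224 0.0224] 0.2 z 0.2463 circ ((0.5246821641921997, -0.017316807061433792), 0.01159579399973154)
0.225 2384 rect 0.5637 0.0847 [0.0458 0.0471] 64.5 z 0.2333 circ ((0.5640989542007446, 0.08504876494407654), 0.023982184007763863)
0.003 8137 rect 0.53 -0.0168 [0.373  0.3661] 52.0 z 0.0103 circ ((0.5245283842086792, -0.01642388477921486), 0.1993243396282196)
```

```bash
cat >> h.py <<'E'
AX=np.array([.5245,-.0173,0])
def turn(d,step=.1,limit=None,v=.8):
    """rotate joint 6 by d (clockwise seen from above = +) in steps; stop when |moment z| passes limit"""
    q=np.array(read_joint_pos());q0=q.copy();n=int(np.ceil(abs(d)/step))
    for i in range(1,n+1):
        q=q0.copy();q[5]+=d*i/n;goto_joints(q)
        m=read_torque()[2]
        print(i,round(q[5],3),'Mz',round(m,3),'q6',round(read_joint_pos()[5],3))
        if limit and abs(m)>limit:break
E
python3 - <<'E'
from h import *
goto(AX+[0,0,.33],down(2.226)); 
line_to(AX+[0,0,.195],speed=.08); print(read_tool_pos(),read_ft_force(),read_time())
close(40);print('gap',read_finger_gap(),read_gripper_force(),read_ft_force(),read_torque())
if .050<read_finger_gap()<.062:
    turn(.8,.2); turn(.4,.05,limit=.6)
    print(read_time(),read_ft_force(),read_finger_gap())
E
```

```text
[ 0.52482186 -0.01736121  0.19552557] [0.19909199 0.11407839 0.16632559] 7.3083
gap 0.054179978072362446 42.13542938232422 [ 0.16861882 -3.95050074  4.95827514] [-0.87885529 -0.1831627  -0.05390073]
1 -2.285 Mz -0.09 q6 -2.289
2 -2.085 Mz -0.093 q6 -2.092
3 -1.885 Mz -0.155 q6 -1.893
4 -1.685 Mz -0.131 q6 -1.691
1 -1.641 Mz -0.061 q6 -1.646
2 -1.591 Mz -0.097 q6 -1.594
3 -1.541 Mz -0.115 q6 -1.544
4 -1.491 Mz 0.144 q6 -1.494
5 -1.441 Mz 0.863 q6 -1.445
10.1833 [ 3.35691482 -6.43934926 -1.3751898 ] 0.054284973002583455
```

The stop was reached after about 1.0 rad of turn, as predicted. I'll release, rise and look.

Run:
```python
from h import *
let_go(); line_to(AX+[0,0,.33],speed=.12); wait(.3); v=get_image('wrist'); pickle.dump(v,open('v.pkl','wb'))
cv2.imwrite('pics/d.png',cv2.resize(v['img'][130:240,190:320],None,fx=5,fy=5,interpolation=cv2.INTER_CUBIC))
print(read_time(),read_torque(),read_joint_pos())
```

```text
12.2167 [ 0.02284395 -0.0017467  -0.02075222] [-0.25817574  0.00798156  1.63363305 -0.00199302  1.49734294 -1.43944598]
```

View pics/d.png

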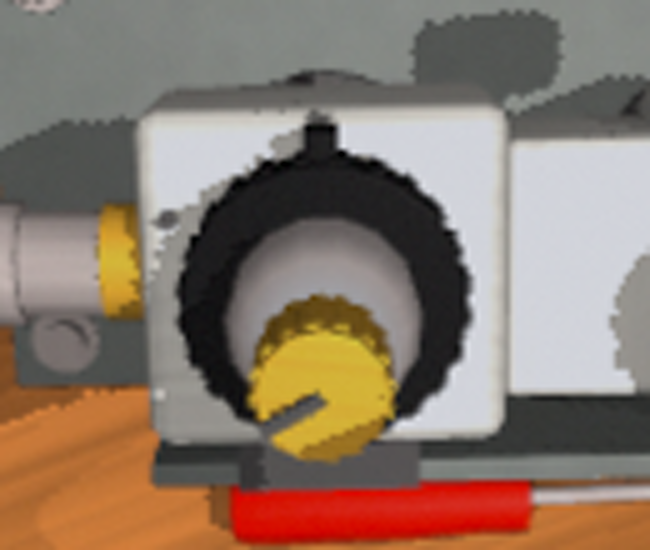

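The tooth at (320,135) stands on the locked mark. The knob centre is at (322,395) and the pointer end at (265,433), so the knob is unchanged at about 2.1 rad. Now the knob.

Run:
```python
from h import *
line_to(AX+[0,0,.246],speed=.08); close(40);print('gap',read_finger_gap(),read_gripper_force(),read_ft_force(),read_torque(),read_tool_pos())
if .018<read_finger_gap()<.026:
    turn(1.8,.3); turn(.6,.05,limit=.25)
    print(read_time(),read_ft_force(),read_finger_gap())
```

```text
gap 0.02039956385891675 39.18607413768768 [-3.29755178 -3.38162521  2.67760781] [-0.62841387  0.55178663 -0.02662986] [ 0.52418124 -0.01824443  0.24640747]
1 -1.139 Mz -0.031 q6 -1.143
2 -0.839 Mz -0.034 q6 -0.845
3 -0.539 Mz -0.063 q6 -0.546
4 -0.239 Mz -0.024 q6 -0.244
5 0.061 Mz -0.099 q6 0.056
6 0.361 Mz -0.065 q6 0.356
1 0.406 Mz -0.11 q6 0.402
2 0.456 Mz -0.029 q6 0.453
3 0.506 Mz -0.045 q6 0.503
4 0.556 Mz -0.025 q6 0.554
5 0.606 Mz -0.038 q6 0.604
6 0.656 Mz 0.416 q6 0.653
17.875 [ 4.45198104  1.15450547 -2.97313703] 0.020576523991969898
```

The knob seated after about 2.08 rad, against about 2.13 measured in the images. I'll hold it, back it off and check.

Run:
```python
from h import *
wait(.5); print(read_torque()[2])
turn(-1.59,.27); wait(.5)
print(read_time(),read_finger_gap(),read_gripper_force(),read_joint_pos(),read_qd())
a=get_image('wrist')['img'][130:380,130:380];s=get_image('scene')['img'][140:220,210:310]
cv2.imwrite('pics/e.png',np.hstack([cv2.resize(a,(400,400)),cv2.resize(s,(400,400),interpolation=cv2.INTER_CUBIC)]))
```

```text
0.43401070586203794
1 0.388 Mz 0.047 q6 0.39
2 0.123 Mz 0.036 q6 0.128
3 -0.142 Mz 0.017 q6 -0.136
4 -0.407 Mz 0.034 q6 -0.4
5 -0.672 Mz 0.024 q6 -0.667
6 -0.937 Mz 0.031 q6 -0.932
21.0333 0.020273806067803737 39.84755337238312 [-0.25867813  0.06971203  1.73814156 -0.0039536   1.33029219 -0.93135771] [ 0.00107704 -0.00184984  0.00134165  0.00084258 -0.00024377  0.00019994]
```

View pics/e.png

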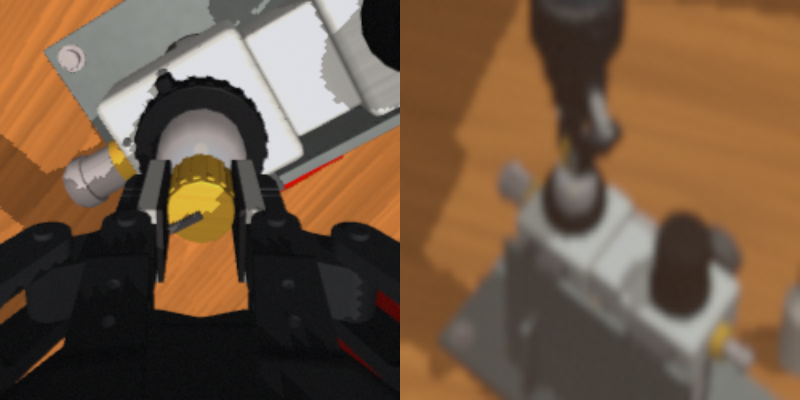

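The wrist view shows the ridge end at about (170,230), lower left of the knob centre at (203,212). That is the same position relative to the gripper as at the grasp, so there was no slip and the knob stands at about 1.57 rad. The tooth at (164,78) is still at the front mark.

```bash
python3 -c "
from workcell import *
print(job_done())"
```

```text
the job is handed in; nothing more can be done
None
```

The ring is locked with its tooth at the mark, and the knob was seated, backed off about a quarter turn (1.57 rad by my readings) and is still held by the gripper at about 40 N; the job is handed in at about 21 s, and no verdict came back.

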